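File the snack pods, then hold the pantry tray's lock turned

ROBOT

A 6-joint arm with a two-finger parallel gripper is mounted at the origin on the work surface. World frame = base frame: x ahead of the robot, y to its left, z up, the work surface at z = 0. Lengths are in mm, angles in rad, forces in N, time in s.
With the tool pointing down it reaches from about 275 to 750 mm from the base axis. Payload 10.2 kg.
Tool frame: the origin (TCP) lies midway between the tips of the shut fingers; the grasp point (between the pads) lies 19 mm behind it; z points along the fingers, y is the line along which they close (so a half turn about z gives the same grasp; the last joint's range is limited). The gripper opens to 85 mm and grips with 20 to 120 N. Pads are 22 mm wide; open, the fingers measure 114 mm over their backs; the gripper's body (76 mm by 85 mm) begins 54 mm behind the grasp point. The pads swing forward as they close: fully open they stand 13 mm farther back than shut.
Start: joints at [-1.334, 0.313, 1.498, -0, 1.331, -0.223], TCP at [232.967, -470.486, 231.294] pointing down, gripper open.
Joint ranges: [-2.94, 2.94], [-0.97, 2.17], [0.19, 2.56], [-1.23, 4.37], [0.02, 3.11], [-2.88, 2.88]. Speed limits (rad/s): [2.39, 2.39, 3.01, 3.14, 3.14, 3.14].

INTERFACE

Orientations are given as a rotation vector (axis times angle).
In Python, from rig import arm, cams, ticket gives the robot as it stands.
- The arm moves only by the tool send_rows, never from a script. Its argument "steps" is a list that holds one entry, the list of rows, each a list of 7 numbers: the shift along the tool's x, y, z in mm, then the turn, a rotation vector about the tool's x, y, z in degrees, then the closure, from 0 (fully open) to 1 (shut). In form: [[[x, y, z, ax, ay, az, gripper], ...]]. A call has 1 to 10 rows; each row shifts and turns the commanded pose from where the row before left it, along the tool's axes as they then stand; what a row does not reach is not made up. A row lasts 1/12 s, in which the tool goes at most 41.7 mm and 7.16 degrees, less where a joint would pass 70% of its speed; a pose out of reach is approached as far as the arm can. A call is refused whole if a number of a shift passes 41.7 or a number of a turn 7.16, either way. A call with a gripper value outside its range is refused whole. The fingers move at their own pace and stop on an object; the grip force is fixed at half the most. Time passes only in rows, so rows that do not move let the fingers close. It gives the time, the measured TCP pose, the force, the opening and the grip force at its end, in the units of the state.
- arm.get_state(): the state, without advancing time (a new reading comes with each control period).
- cams.snapshot(name): name is "scene" or "top"; returns a dict with "img" (400x640x3 uint8, red, green, blue), "z_map" (400x640 float32, mm along the optical axis (not along the pixel's ray), 0 where there is no reading), "intrinsics" (3x3 intrinsics, pixels), "k1" (the pictures are not rectified: a ray, as slopes to the right and down, at radius r is drawn at 1 + k1 r^2 times it, then the intrinsics apply), "world_from_camera" (4x4, takes a point from camera to world coordinates). Camera axes: x right, y down, z forward; pixel columns grow to the right and rows downward; lengths in mm; the calibration is good to about 2 mm. A picture is of the moment at which its call begins.
- ticket.sign_off(): hands the job in; it is judged then, once.
The state is a dict: "clock": time; "joints": joint angles; "qd": joint speeds; "joint_efforts": joint torques, N m; "tcp_pos": TCP position; "ee_rot": TCP orientation; "wrist_force": force on the tool from outside, world axes, zero at the start; "moment": the same for the moment, N m; "gripper_width": opening from 0.0 (shut) to 1.0 (fully open); "grip_force": force on a finger pad.
Only numpy, scipy, OpenCV 4.12 (cv2) and the standard library are available. Lean on these libraries where they do the work, as an engineer would, in place of code of your own. Each camera call takes 0.05 s, during which the arm holds its last target. There are 200 camera calls.

TASK

Get the pull-out pantry tray ready to go back in: slide the two snack pods that stand loose on its open end, one after the other and without lifting them, between the guide rails behind the pod already there, so that all three stand upright in single file, wholly between the straight rails. Then take the square-headed key from the wooden key block, push it fully home in the lock on the tray (wiggle it a little if the pins stick), turn it a quarter turn clockwise against its spring to draw the bolt, and finish while still gripping the key and holding it turned, so that I can slide the tray in. Leave everything else where it stands.

Things in the scene. Friction and masses are not known exactly. Their poses are not given: they have to be found in the camera images.
- tray: Pull-out pantry tray, locked out, and the low white unit (410 wide, 207 high) it comes from at y < -255: one fixed thing. Origin on the bench; z up, x across (away from robot), y along the tray to its front. Tray floor x -160 to 160, y -240 to 320 mm, its top 20 mm above the bench; front panel at y 320 to 338, 90 mm high; steel side rods at x = +-154, 69 mm high.
- lane_mouth (a point): Lane on the tray: point on the tray floor, on the lane's centre line, where the straight rails begin; axes as the tray's. Two straight aluminium rails, 24 mm high, 5 mm thick, 76 mm apart inside, run from here towards -y for 225 mm to an end stop as high; towards +y (open end of the tray) they flare for 35 mm to a mouth 104 mm wide. Pods go in towards -y.
- pod_a: Snack pod, teal silicone, round, 64 mm diameter, 56 mm high, about 140 g, loose on the open end of the tray. Origin at the centre of its underside, z up.
- pod_b: Snack pod like pod_a, the other loose one on the open end of the tray.
- pod_filed: Snack pod like pod_a, already standing in the lane near its end stop; it may be pushed along by the pods behind it but stays in the lane.
- key_block: Fixed oak block 140 x 46 x 46 mm high with three upright slots in its top at x = -45, 0 and 45 mm, in which keys stand blade down. Origin at the centre of its underside, z up.
- key_square: Key of the tray. Black rectangular plastic head, 28 wide (x), 10 thick (y), 34 high; origin at the middle of its underside (46 mm above the bench in the block), z up. Below: steel neck 3.6 round to z -8, flat blade 11 wide (x), 3.6 thick (y) to z -28, tapering to a tip at z -36 mm. Same either way round. 30 g.
- keyhole (a point): Keyhole: slot centre in the upper face of the 50 x 50 mm steel lock plate, 77 mm above the bench; axes as the tray's. Slot 12.4 long in y, 4.8 wide in x, countersunk 3 mm: the key's x goes along the tray's y, blade straight down. Two sticky spring pins, 14 and 23 mm down, resist by some 8 to 15 N; rocking the key helps. Home: key origin at this point. It turns only in the last 2 mm.
- lock_turn (a joint): Turn of the lock plug in rad: 0 at rest, grows clockwise seen from above, stop at 1.5 (a quarter turn). A spring of 0.02 to 0.08 N m turns it back when the key is let go. The key has about 0.13 rad of play in it, so turn the key by about 1.6. Turning draws the brass bolt from the strike on the runner.
- key_round: Another key in the key block, same size of blade, with a round head 28 mm across: not wanted, stays in the block. Origin as for key_square.
- lunchbox: Grey plastic lunchbox 104 x 159 x 52 mm high, on the tray beside the lane. Origin at the centre of its underside. Stays put.
- drink_bottle: Yellow aluminium drink bottle with black twist cap, 60 mm diameter, 140 mm high, on the tray, at the back, on the side of the lane nearest the robot. Origin at the centre of its underside. Stays put.
- glass_container: Small square glass container with white lid, 70 x 70 x 50 mm high, on the tray on the side of the lane nearest the robot. Origin at the centre of its underside. Stays put.
- mug: White mug, 82 mm diameter, 92 mm high, on the bench beyond the key block. Origin at the centre of its underside. Stays put.
- jar: Glass jar with metal lid, 90 mm diameter, 140 mm high, on the bench beyond the tray. Origin at the centre of its underside. Stays put.
Not all that is in view belongs to the job. What is shaped like the pod_a but green is not meant. What is shaped like the key_block but white is not meant.

How it is judged (in metres and radians):
On the way, in this order (a step that is already met when the one before it is completed fails the run):
1. one of the two loose pods stands between the rails (((x of pod_a in the frame of lane_mouth between -0.012 and 0.012 m and y of pod_a in the frame of lane_mouth between -0.225 and -0.032 m and z of pod_a in the frame of lane_mouth below 0.006 m and angle between pod_a's own z axis and vertical below 0.12 rad) or (x of pod_b in the frame of lane_mouth between -0.012 and 0.012 m and y of pod_b in the frame of lane_mouth between -0.225 and -0.032 m and z of pod_b in the frame of lane_mouth below 0.006 m and angle between pod_b's own z axis and vertical below 0.12 rad))), for 0.2 s.
2. all three pods stand upright in single file between the rails (x of pod_a in the frame of lane_mouth between -0.012 and 0.012 m and y of pod_a in the frame of lane_mouth between -0.225 and -0.032 m and z of each of pod_a, pod_b, pod_filed in the frame of lane_mouth below 0.006 m and angle between each of pod_a, pod_b, pod_filed's own z axis and vertical below 0.12 rad and x of pod_b in the frame of lane_mouth between -0.012 and 0.012 m and y of pod_b in the frame of lane_mouth between -0.225 and -0.032 m and x of pod_filed in the frame of lane_mouth between -0.012 and 0.012 m and y of pod_filed in the frame of lane_mouth between -0.225 and -0.032 m), for 0.2 s.
3. the square-headed key is fully home in the lock, not yet turned (z of key_square in the frame of keyhole below 0.0025 m and horizontal distance between key_square and keyhole below 0.004 m and angle between key_square's own z axis and vertical below 0.15 rad and value of joint lock_turn below 0.3 rad), for 0.1 s.
4. the key is turned a quarter clockwise (z of key_square in the frame of keyhole below 0.0025 m and horizontal distance between key_square and keyhole below 0.004 m and angle between key_square's own z axis and vertical below 0.15 rad and value of joint lock_turn above 1.25 rad), for 0.2 s.
At the end, for the whole second after the job is handed in: The key is home (shoulder within 2.5 mm of the plate, 4 mm of the keyhole centre) and upright, the lock over 1.25 rad turned, held by the fingers on the key; all three pods stand upright, at rest, on the tray, each wholly between the straight rails (all of step 2 and all of step 4 and contact force between the fingers and key_square above 1 N and linear speed of each of pod_a, pod_b, pod_filed below 0.02 m/s); the arm keeps its last pose, push and grip.
It fails at once if a pod is tipped over or lifted off the tray (angle between any of pod_a, pod_b, pod_filed's own z axis and vertical above 0.5 rad or z of any of pod_a, pod_b, pod_filed in the frame of lane_mouth above 0.015 m).
It fails at once if the lunchbox, bottle, glass container, round-headed key, mug or jar is moved more than 25 mm or knocked over (distance of any of lunchbox, drink_bottle, glass_container, key_round, mug, jar from where it was at the start of the episode above 0.025 m or angle between any of lunchbox, drink_bottle, glass_container, key_round, mug, jar's own z axis and vertical above 0.4 rad).
It also fails if it takes over 69 s, if anything falls off the work surface, if the arm or the gripper's body presses on something with over 40 N, if the wrist force passes 120 N, or if a joint passes its speed limit or range.

## Working session

There is one attempt and no reset: what is moved stays moved. The work goes in short steps, Python scripts to look and compute and a tool call to move; the robot and the scene stay as the last step left them, time stands still between calls to the robot, and variables do not carry over. Pictures are saved under pics/ and viewed, at most 10 in all, crops included, and the job is handed in when it is done.

Besides the shell and the picture viewer there is one more tool, called after ">>>" as name(argument=value, ...) on one line, values as JSON. send_rows: Moves the arm, as the interface text tells. Its arguments: {"type":"object","properties":{"steps":{"type":"array","items":{"type":"array","items":{"type":"array","items":{"type":"number"}}}}},"required":["steps"]}

```bash
ls; mkdir -p pics
cat > h.py <<'E'
import numpy as np, cv2
from rig import arm,cams,ticket
def snap(n):
    s=cams.snapshot(n); s['w']=cloud(s); return s
def cloud(s):
    z=s['z_map']; K=np.array(s['intrinsics']); h,w=z.shape
    u,v=np.meshgrid(np.arange(w),np.arange(h))
    p=np.stack([u,v],-1).reshape(-1,1,2).astype(float)
    # solve k1 distortion by iteration
    d=np.stack([(p[:,0,0]-K[0,2])/K[0,0],(p[:,0,1]-K[1,2])/K[1,1]],-1); r=d.copy()
    for _ in range(20): r=d/(1+s['k1']*(r**2).sum(1,keepdims=True))
    c=np.c_[r,np.ones(len(r))]*z.reshape(-1,1)
    T=np.array(s['world_from_camera']); W=c@T[:3,:3].T+T[:3,3]
    W[z.reshape(-1)==0]=np.nan
    return W.reshape(h,w,3)
E
python3 - <<'E'
from h import *
for n in ('top','scene'):
    s=snap(n); cv2.imwrite(f'pics/{n}0.png',s['img'][:,:,::-1]); np.savez(f'{n}0.npz',w=s['w'],img=s['img'])
    print(n,np.array(s['world_from_camera']).round(3).tolist(),np.array(s['intrinsics']).round(1).tolist(),s['k1'])
print(arm.get_state())
E
```

```text
pics
top [[0.02, -0.984, 0.178, 410.785], [-1.0, -0.017, 0.016, 119.22], [-0.012, -0.178, -0.984, 1198.829], [0.0, 0.0, 0.0, 1.0]] [[400.8, 0.0, 323.5], [0.0, 400.8, 202.9], [0.0, 0.0, 1.0]] -0.08615194167018063
scene [[-0.806, 0.34, -0.485, 1279.567], [0.591, 0.43, -0.683, 1129.641], [-0.024, -0.837, -0.547, 854.935], [0.0, 0.0, 0.0, 1.0]] [[482.4, 0.0, 325.6], [0.0, 482.4, 196.1], [0.0, 0.0, 1.0]] -0.03470774510032646
{'clock': 0.1, 'joints': array([-1.33439114e+00,  3.13413069e-01,  1.49833726e+00,  2.93556386e-05,
        1.33100233e+00, -2.23373262e-01]), 'qd': array([-0.00047799, -0.00115208, -0.00155357, -0.0001858 ,  0.0001741 ,
       -0.00204078]), 'joint_efforts': array([ 2.29909361e-03, -4.12902582e+01, -2.60140389e+01, -2.89976197e-04,
        3.00653410e-03,  1.09917562e-05]), 'tcp_pos': array([ 232.92423901, -470.25648185,  230.79154785]), 'ee_rot': array([-3.05781537e+00, -7.15598605e-01, -3.29000165e-05]), 'wrist_force': array([-0.12011288, -0.7621144 , -0.13991957]), 'moment': array([ 0.00682452, -0.02311813,  0.01891152]), 'grip_force': 0.0, 'gripper_width': 0.9996717254270167}
```

View pics/top0.png

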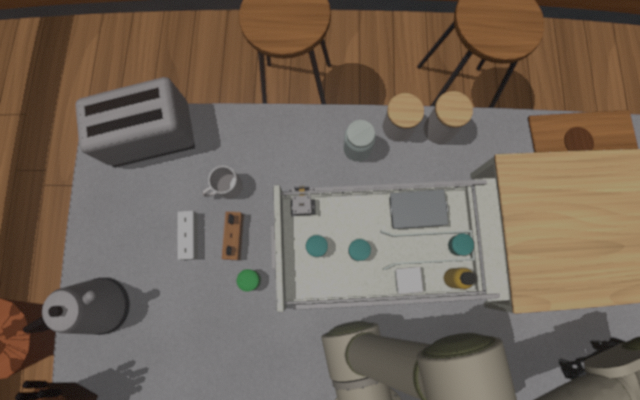

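View pics/scene0.png

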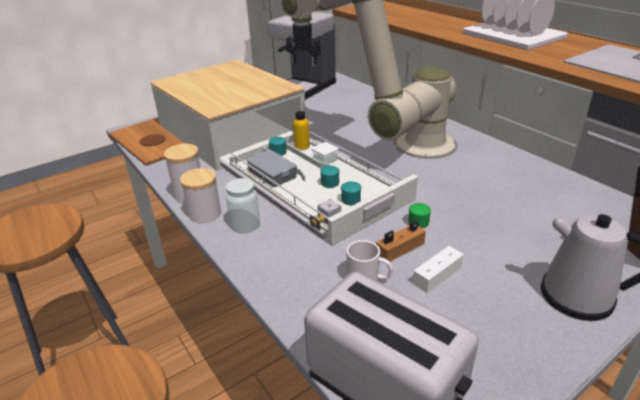

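The top view shows the loose pods at about (317,245) and (360,249), the filed pod at (462,244), the lane rails at cols 385–475, the lock at (301,205), and the oak block at (232,236) with keys at rows 218 and 252. Next I'll measure these and zoom in on them.

Run:
```python
from h import *
t=np.load('top0.npz'); s=np.load('scene0.npz')
a=cv2.resize(t['img'][170:320,195:500],None,fx=2.6,fy=2.6,interpolation=cv2.INTER_CUBIC)
b=cv2.resize(s['img'][175:280,300:450],None,fx=4,fy=4,interpolation=cv2.INTER_CUBIC)
cv2.imwrite('pics/a.png',a[:,:,::-1]);cv2.imwrite('pics/b.png',b[:,:,::-1])
w=t['w'];img=t['img'].astype(int);hsv=cv2.cvtColor(t['img'],cv2.COLOR_RGB2HSV)
ws=s['w'];hs=cv2.cvtColor(s['img'],cv2.COLOR_RGB2HSV)
def circ(P):
    A=np.c_[2*P[:,:2],np.ones(len(P))];x=np.linalg.lstsq(A,(P[:,:2]**2).sum(1),rcond=None)[0]
    return x[:2],np.sqrt(x[2]+x[0]**2+x[1]**2)
for name,W,H in(('top',w,hsv),('scene',ws,hs)):
    m=((H[:,:,0]>82)&(H[:,:,0]<100)&(H[:,:,1]>100)).astype('uint8')
    n,l,st,c=cv2.connectedComponentsWithStats(m)
    for i in range(1,n):
        if st[i,4]>60:
            P=W[l==i];P=P[P[:,2]>70]; 
            if len(P)>10:print(name,'pod',c[i].round(),st[i,4],P.mean(0).round(1),len(P),cv2.minEnclosingCircle(P[:,:2].astype('f4')))
# block & white, top face by colour/height
def reg(W,r0,r1,c0,c1,z0,z1):
    P=W[r0:r1,c0:c1].reshape(-1,3);return P[(P[:,2]>z0)&(P[:,2]<z1)]
for nm,b,z in(('blocktop',(205,268,215,248),(40,50)),('keyheads',(205,268,215,248),(66,95)),('lock',(190,220,286,318),(70,84)),('front',(180,315,265,292),(85,95)),('unit',(140,320,480,640),(195,215)),('glass',(260,300,390,430),(60,80)),('lunch',(185,235,385,455),(66,80))):
    P=reg(w,*b,*z)
    print(nm,len(P),P.mean(0).round(1),cv2.minAreaRect(P[:,:2].astype('f4')))
P=reg(w,205,268,215,248,66,95);print(P.round(0).tolist())
```

```text
top pod [462. 244.] 267 [ 503.5 -256.7   75.9] 266 ((503.97149658203125, -256.7543029785156), 28.370830535888672)
scene pod [278. 144.] 211 [ 509.5 -250.5   73.8] 92 ((505.01348876953125, -252.90283203125), 32.07474136352539)
scene pod [329. 176.] 309 [489.2  39.8  73.7] 134 ((486.0904235839844, 37.372894287109375), 32.8443717956543)
scene pod [351. 192.] 341 [497.8 161.9  73.8] 158 ((496.8011779785156, 161.29368591308594), 30.19239616394043)
blocktop 615 [518.2 403.3  46. ] ((520.3046264648438, 404.5692138671875), (45.44400405883789, 141.2230224609375), 88.47618865966797)
keyheads 81 [528.2 404.   75.5] ((521.1766967773438, 404.65625), (10.86150074005127, 115.9737777709961), 89.9954833984375)
lock 327 [611.6 199.5  77. ] ((616.5722045898438, 199.5732421875), (63.38145065307617, 89.30714416503906), 2.7485504150390625)
front 814 [481.6 260.4  90.1] ((487.1802673339844, 260.794189453125), (351.8675537109375, 18.737035751342773), 3.5939247608184814)
unit 21401 [ 538.  -501.2  207.6] ((539.551025390625, -526.7012939453125), (408.14666748046875, 415.3146057128906), 3.68670392036438)
glass
[... 1349 characters left out ...]
6.0, 406.0, 68.0], [486.0, 401.0, 74.0], [483.0, 408.0, 70.0], [483.0, 405.0, 71.0], [483.0, 402.0, 70.0], [483.0, 399.0, 70.0], [480.0, 407.0, 73.0], [480.0, 405.0, 70.0], [480.0, 401.0, 72.0], [477.0, 409.0, 74.0], [477.0, 406.0, 75.0], [477.0, 404.0, 72.0], [477.0, 401.0, 73.0], [474.0, 409.0, 75.0], [474.0, 407.0, 72.0], [474.0, 403.0, 77.0], [474.0, 401.0, 74.0], [472.0, 410.0, 72.0], [471.0, 406.0, 75.0], [472.0, 403.0, 74.0], [472.0, 400.0, 74.0], [472.0, 399.0, 67.0], [469.0, 410.0, 70.0], [469.0, 406.0, 72.0], [469.0, 403.0, 75.0], [469.0, 400.0, 73.0], [466.0, 409.0, 72.0], [466.0, 405.0, 77.0], [466.0, 404.0, 72.0], [466.0, 401.0, 70.0], [463.0, 406.0, 71.0], [463.0, 401.0, 68.0]]
```

View pics/a.png

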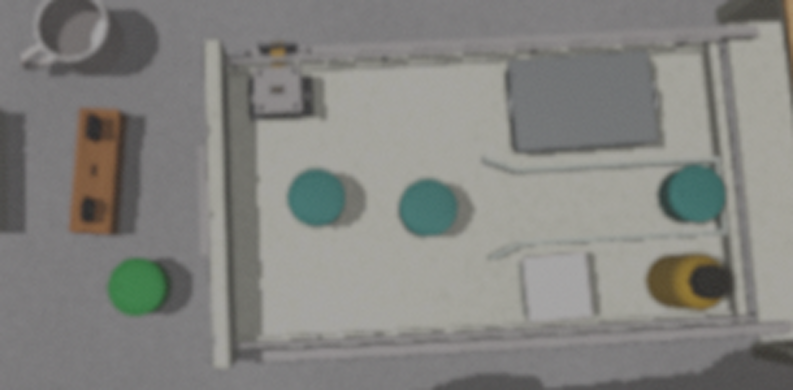

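View pics/b.png

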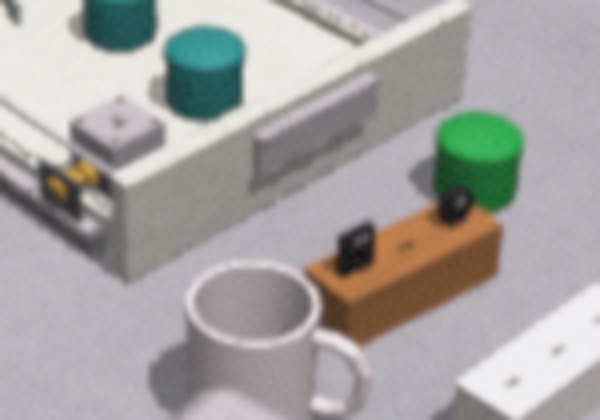

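The square key is the far one in the block, near the mug, at crop (355,245). The round key is the near one, and the keyhole slot shows at about top pixel (301.5,204).

Run:
```python
from h import *
from scipy.optimize import least_squares
t=np.load('top0.npz'); w=t['w'];s=np.load('scene0.npz');ws=s['w']
def reg(W,r0,r1,c0,c1,z0,z1):
    P=W[r0:r1,c0:c1].reshape(-1,3);return P[(P[:,2]>z0)&(P[:,2]<z1)]
# front panel: edge lines along x
P=reg(w,185,310,265,292,87,93)
bx=np.arange(330,640,10);mid=[]
for x in bx:
    q=P[(P[:,0]>=x)&(P[:,0]<x+10)]
    if len(q)>4: mid.append((x+5,(q[:,1].min()+q[:,1].max())/2))
mid=np.array(mid);f=np.polyfit(mid[:,0],mid[:,1],1);yaw=np.arctan(f[0]);print('front yaw deg',np.degrees(yaw),'y at',f,P[:,0].min(),P[:,0].max())
R=np.array([[np.cos(yaw),-np.sin(yaw)],[np.sin(yaw),np.cos(yaw)]])
# rods/floor for centre x: front panel ends
u=P[:,:2]@R; print('panel in rotated',np.percentile(u,[0.5,50,99.5],axis=0).round(1))
U=reg(w,140,320,480,640,200,213)[:,:2]@R;print('unit rot x',np.percentile(U,[.3,99.7],axis=0).round(1))
for n,b in(('podA',(230,262,300,335)),('podB',(234,268,344,378)),('filed',(228,262,445,480))):
    P=reg(w,*b,72,80);c=cv2.minEnclosingCircle(P[:,:2].astype('f4'));print(n,P.mean(0).round(1),(P.max(0)/2+P.min(0)/2).round(1),c,(P.mean(0)[:2]@R).round(1))
# lock plate
P=reg(w,192,219,288,316,75.5,78.5);u=P[:,:2]@R;print('lock',len(P),np.percentile(u,[1,50,99],axis=0).round(1))
crop=t['img'][198:212,294:310].sum(2);print(crop)
print(w[204,301],w[204,302])
# rails
P=w[225:275,375:475].reshape(-1,3);P=P[(P[:,2]>34)&(P[:,2]<48)];u=P[:,:2]@R
for y in range(-300,-40,15):
    q=u[(u[:,1]>=y)&(u[:,1]<y+15)]
    if len(q): 
        m=np.median(q[:,0]);m=(u[:,0].max()+u[:,0].min())/2;a=q[q[:,0]<m,0];b=q[q[:,0]>=m,0];print(y,len(a),a.mean().round(1) if len(a) else '',len(b),b.mean().round(1) if len(b) else '')
np.save('yaw.npy',yaw)
```

```text
front yaw deg 3.6458467345711814 y at [6.37180516e-02 2.29741101e+02] 317.12895376419954 660.672507647459
panel in rotated [[333.4 220.4]
 [494.6 229.3]
 [675.3 238.3]]
unit rot x [[ 303.4 -754. ]
 [ 706.2 -354.1]]
podA [493.6 154.8  75.8] [493.8 155.7  75.9] ((493.6769104003906, 155.08108520507812), 31.639142990112305) [502.5 123.1]
podB [484.3  33.8  75.7] [484.8  35.1  76. ] ((484.62567138671875, 34.2104377746582), 31.747112274169922) [485.4   3. ]
filed [ 502.2 -258.3   75.6] [ 503.2 -257.6   76. ] ((502.8746643066406, -258.75665283203125), 32.155555725097656) [ 484.8 -289.7]
lock 156 [[597.4 136.2]
 [619.9 161.1]
 [646.1 185.1]]
[[357 357 396 410 412 409 411 414 412 412 416 415 407 389 372 372]
 [381 381 402 411 411 411 413 411 412 411 416 417 415 408 406 389]
 [402 405 408 410 414 410 414 414 412 414 417 415 416 418 416 392]
 [409 412 413 410 409 403 406 406 407 408 410 411 417 418 417 392]
 [407 413 415 411 400 386 380 379 377 375 391 412 415 413 415 394]
 [416 416 414 407 379 350 325 318 317 325 370 401 413 415 417 393]
 [416 415 413 402 374 322 280 272 267 297 357 396 417 41
[... 222 characters left out ...]
411 413 416 412 416 416 413 417 414 417 417 416 409 395]
 [397 398 402 410 412 419 412 416 417 416 415 417 415 401 380 376]
 [371 364 376 403 414 414 413 415 417 413 417 419 411 384 356 359]
 [352 338 360 400 408 411 408 410 409 405 405 404 405 378 356 359]]
[612.80516327 202.45969836  55.82990599] [612.53123387 199.42777501  57.66717159]
-300 9 442.9 10 524.1
-285 12 448.5 13 521.8
-270 18 454.0 25 507.0
-255 19 429.0 10 526.0
-240 10 443.4 12 529.6
-225 8 443.7 10 524.9
-210 7 441.9 17 530.0
-195 10 442.8 11 527.7
-180 12 443.6 12 527.5
-165 5 444.0 12 529.6
-150 10 442.6 12 526.7
-135 9 442.9 10 523.6
-120 10 443.7 16 530.3
-105 14 435.3 15 533.5
-90 12 436.6 12 531.9
-75 8 432.0 10 536.6
```

```bash
cat >> h.py <<'E'
from scipy.spatial.transform import Rotation as Ro
yaw=np.radians(3.65); c_,s_=np.cos(yaw),np.sin(yaw)
def W(ux,uy): return np.array([ux*c_-uy*s_,ux*s_+uy*c_])
def U(p): return np.array([p[0]*c_+p[1]*s_,-p[0]*s_+p[1]*c_])
def down(a): # tool x at angle a deg, z down
    return Ro.from_euler('z',a,degrees=True)*Ro.from_euler('x',180,degrees=True)
def plan(way,p=None,R=None):
    """way: list of (pos, tool-x angle deg, rows, grip)"""
    st=arm.get_state()
    p=np.array(st['tcp_pos']) if p is None else np.array(p,float); R=Ro.from_rotvec(st['ee_rot']) if R is None else R
    for q,a,n,g in way:
        T=down(a); q=np.array(q,float)
        for k in range(n,0,-1):
            d=R.inv().apply((q-p)/k); rv=(R.inv()*T).as_rotvec(degrees=True)/k
            d=d.round(1); rv=rv.round(1)
            if np.abs(d).max()>41.7 or np.abs(rv).max()>7.16: print('TOO BIG')
            print('['+','.join(f'{v:g}' for v in [*d,*rv,g])+'],')
            p=p+R.apply(d); R=R*Ro.from_rotvec(rv,degrees=True)
        print('--',p.round(1))
def ray(s,u,v,z):
    K=np.array(s['intrinsics']);d=np.array([(u-K[0,2])/K[0,0],(v-K[1,2])/K[1,1]]);r=d
    for _ in range(20): r=d/(1+s['k1']*(r@r))
    T=np.array(s['world_from_camera']);v=T[:3,:3]@np.r_[r,1];o=T[:3,3]
    return o+v*(z-o[2])/v[2]
E
python3 - <<'E'
from h import *
s=cams.snapshot('top')
k=ray(s,301.55,203.85,77);print('keyhole',k,U(k))
t=W(485.5,63)
plan([((300,-330,270),93.65-40,6,.5),((*t,150),93.65,14,.5),((*t,100),93.65,2,.5)])
E
```

```text
keyhole [609.5243618  199.36371912  77.        ] [620.97975522 160.156123  ]
[20.4,-16,-6.5,-0,-0,-4.6,0.5],
[21.6,-14.3,-6.5,-0,-0,-4.5,0.5],
[22.7,-12.6,-6.5,-0,-0,-4.6,0.5],
[23.6,-10.7,-6.5,-0,-0,-4.5,0.5],
[24.4,-8.8,-6.5,-0,-0,-4.6,0.5],
[24.9,-6.9,-6.5,-0,-0,-4.5,0.5],
-- [ 299.9 -330.   270. ]
[32,-7.5,8.6,-0,-0,-2.9,0.5],
[32.4,-5.9,8.6,-0,-0,-2.9,0.5],
[32.6,-4.3,8.6,-0,-0,-2.9,0.5],
[32.8,-2.6,8.6,-0,-0,-2.8,0.5],
[32.9,-1,8.6,-0,-0,-2.9,0.5],
[32.9,0.6,8.6,-0,-0,-2.8,0.5],
[32.8,2.3,8.6,-0,-0,-2.9,0.5],
[32.7,3.9,8.6,-0,-0,-2.8,0.5],
[32.4,5.5,8.6,-0,-0,-2.9,0.5],
[32.1,7.1,8.6,-0,-0,-2.8,0.5],
[31.7,8.7,8.6,-0,-0,-2.9,0.5],
[31.3,10.3,8.6,-0,-0,-2.8,0.5],
[30.7,11.8,8.6,-0,-0,-2.9,0.5],
[30.1,13.3,8.6,-0,-0.1,-2.8,0.5],
-- [480.5  93.8 150. ]
[0,0,25,-0,0,-0,0.5],
[0,0,25,-0,0,-0,0.5],
-- [480.5  93.8 100. ]
```

>>> send_rows(steps=[[[20.4,-16,-6.5,0,0,-4.6,0.5],[21.6,-14.3,-6.5,0,0,-4.5,0.5],[22.7,-12.6,-6.5,0,0,-4.6,0.5],[23.6,-10.7,-6.5,0,0,-4.5,0.5],[24.4,-8.8,-6.5,0,0,-4.6,0.5],[24.9,-6.9,-6.5,0,0,-4.5,0.5],[32,-7.5,8.6,0,0,-2.9,0.5],[32.4,-5.9,8.6,0,0,-2.9,0.5],[32.6,-4.3,8.6,0,0,-2.9,0.5],[32.8,-2.6,8.6,0,0,-2.8,0.5]]])

```text
clock: 0.98
tcp_pos: [351.8, -207.6, 235.5]
ee_rot: [2.646, 1.694, 0.0]
wrist_force: [0.3, -1.7, -0.2]
gripper_width: 0.502
grip_force: 0.0
```

>>> send_rows(steps=[[[32.9,-1,8.6,0,0,-2.9,0.5],[32.9,0.6,8.6,0,0,-2.8,0.5],[32.8,2.3,8.6,0,0,-2.9,0.5],[32.7,3.9,8.6,0,0,-2.8,0.5],[32.4,5.5,8.6,0,0,-2.9,0.5],[32.1,7.1,8.6,0,0,-2.8,0.5],[31.7,8.7,8.6,0,0,-2.9,0.5],[31.3,10.3,8.6,0,0,-2.8,0.5],[30.7,11.8,8.6,0,0,-2.9,0.5],[30.1,13.3,8.6,0,0,-2.8,0.5]]])

```text
clock: 1.82
tcp_pos: [480.8, 95.3, 149.3]
ee_rot: [-2.146, -2.294, 0.0]
wrist_force: [0.4, -1.5, 0.0]
gripper_width: 0.501
grip_force: 0.0
```

>>> send_rows(steps=[[[0,0,30,0,0,0,0.5],[0,0,30,0,0,0,0.5],[0,0,30,0,0,0,0.5],[0,0,27,0,0,0,0.5],[-10,0,0,0,0,0,0.5],[-10,0,0,0,0,0,0.5],[-10,0,0,0,0,0,0.5],[-10,0,0,0,0,0,0.5],[-10,0,0,0,0,0,0.5],[-10,0,0,0,0,0,0.5]]])

```text
clock: 2.65
tcp_pos: [485.1, 32.3, 34.1]
ee_rot: [2.149, 2.289, 0.002]
wrist_force: [0.5, 2.1, 1.2]
gripper_width: 0.5
grip_force: 1.0
```

```bash
cat >> h.py <<'E'
def pods():
    s=snap('scene');H=cv2.cvtColor(s['img'],cv2.COLOR_RGB2HSV)
    m=((H[:,:,0]>82)&(H[:,:,0]<100)&(H[:,:,1]>100)).astype('uint8')
    n,l,st,c=cv2.connectedComponentsWithStats(m)
    for i in range(1,n):
        P=s['w'][l==i];P=P[np.abs(P[:,2]-75)<4]
        if len(P)>25:
            k=cv2.minEnclosingCircle(P[:,:2].astype('f4'));print('pod',c[i].round(),len(P),'U',U(k[0]).round(1),round(k[1],1))
    t=arm.get_state();print('tcpU',U(t['tcp_pos']).round(1),t['tcp_pos'].round(1),t['wrist_force'].round(1),t['clock'])
    return s
E
python3 - <<'E'
from h import *
s=pods();cv2.imwrite('pics/p1.png',s['img'][100:300,200:500,::-1])
E
```

```text
pod [278. 144.] 80 U [ 489.6 -285.8] 31.2
pod [351. 192.] 143 U [506.2 128.4] 29.2
tcpU [4.862e+02 1.000e-01] [485.2  31.   33.8] [ 0.6 -2.1 -0.4] 2.7
```

View pics/p1.png

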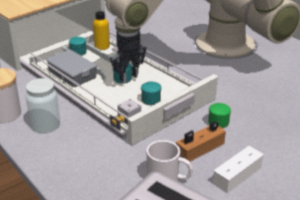

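The gripper is straddling the first pod and pushing it straight at crop (122,70). The second pod, at (150,93), has not moved.

>>> send_rows(steps=[[[-11,0,0,0,0,0,0.5],[-11,0,0,0,0,0,0.5],[-11,0,0,0,0,0,0.5],[-11,0,0,0,0,0,0.5],[-11,0,0,0,0,0,0.5],[-11,0,0,0,0,0,0.5],[-12,0,0,0,0,0,0.5],[-12,0,0,0,0,0,0.5],[-12,0,0,0,0,0,0.5],[-12,0,0,0,0,0,0.5]]])

```text
clock: 3.53
tcp_pos: [491.6, -81.4, 32.8]
ee_rot: [-2.15, -2.291, 0.0]
wrist_force: [1.0, 1.7, 2.7]
gripper_width: 0.505
grip_force: 1.2
```

Run:
```python
from h import *
pods()
s=snap('top');H=cv2.cvtColor(s['img'],cv2.COLOR_RGB2HSV)
m=(H[:,:,0]>80)&(H[:,:,0]<105)&(H[:,:,1]>90)&(np.abs(s['w'][:,:,2]-76)<4)
n,l,st,c=cv2.connectedComponentsWithStats(m.astype('uint8'))
for i in range(1,n):
    if st[i,4]>20: P=s['w'][l==i];print(U(P.mean(0)),st[i,4],U(P.min(0)),U(P.max(0)))
print('back, then to A')
a=W(485.5,-70);b=W(502.5,185)
plan([((*W(485.5,-80),34),93.65,1,.5),((*W(486,-60),125),93.65,4,.5),((*b,125),93.65,8,.5),((*b,34),93.65,4,.5)])
```

```text
pod [278. 145.] 75 U [ 489.3 -283.7] 28.9
pod [351. 192.] 147 U [505.6 128.6] 29.5
tcpU [ 485.7 -114.3] [492.  -83.2  32.9] [ 0.5 -2.4  0.1] 3.5833
[ 488.74481214 -297.22097686] 184 [ 458.50203236 -314.98922738] [ 515.34042784 -269.82000044]
[501.03801757 123.5800807 ] 266 [473.07608923 100.30388385] [526.76267868 147.83526946]
back, then to A
[33.2,-0.2,-1.2,0,0,-0.1,0.5],
-- [489.6 -48.9  34. ]
[5,0.1,-22.7,0,0,-0,0.5],
[5,0.2,-22.8,0,0,-0,0.5],
[5,0.1,-22.7,0,0,-0,0.5],
[4.9,0.2,-22.8,0,0,-0,0.5],
-- [488.9 -29.  125. ]
[30.6,2.1,-0,0,0,-0,0.5],
[30.6,2,-0,0,0,-0,0.5],
[30.6,2.1,-0,0,0,-0,0.5],
[30.6,2,-0,0,0,-0,0.5],
[30.7,2.1,-0,0,0,-0,0.5],
[30.6,2,-0,0,0,-0,0.5],
[30.7,2.1,-0.1,0,0,-0,0.5],
[30.6,2,-0,0,0,-0,0.5],
-- [489.7 216.6 125. ]
[0,-0,22.7,0,0,-0,0.5],
[0,-0,22.8,0,0,-0,0.5],
[0,-0,22.7,0,0,-0,0.5],
[0.1,-0,22.8,0,0,-0,0.5],
-- [489.7 216.6  34. ]
```

>>> send_rows(steps=[[[33,0,-1,0,0,0,0.5],[5,0.1,-22.7,0,0,0,0.5],[5,0.2,-22.8,0,0,0,0.5],[5,0.1,-22.7,0,0,0,0.5],[5,0.2,-22.8,0,0,0,0.5],[30.6,2.1,0,0,0,0,0.5],[30.6,2,0,0,0,0,0.5],[30.6,2.1,0,0,0,0,0.5],[30.6,2,0,0,0,0,0.5],[30.7,2.1,0,0,0,0,0.5]]])

```text
clock: 4.47
tcp_pos: [489.0, 127.8, 124.8]
ee_rot: [-2.149, -2.291, 0.0]
wrist_force: [0.7, -0.9, 1.2]
gripper_width: 0.5
grip_force: 0.0
```

>>> send_rows(steps=[[[30.6,2,0,0,0,0,0.5],[30.6,2.1,0,0,0,0,0.5],[30.6,2,0,0,0,0,0.5],[0,0,22.7,0,0,0,0.5],[0,0,22.7,0,0,0,0.5],[0,0,22.7,0,0,0,0.5],[0,0,22.7,0,0,0,0.5],[-10,0,0,0,0,0,0.5],[-10,0,0,0,0,0,0.5],[-10,0,0,0,0,0,0.5]]])

```text
clock: 5.3
tcp_pos: [492.1, 187.3, 35.2]
ee_rot: [2.149, 2.29, 0.002]
wrist_force: [-0.3, 0.3, -1.7]
gripper_width: 0.497
grip_force: 0.3
```

```bash
cat >> h.py <<'E'
def podt():
    s=snap('top');H=cv2.cvtColor(s['img'],cv2.COLOR_RGB2HSV)
    m=(H[:,:,0]>80)&(H[:,:,0]<105)&(H[:,:,1]>90)&(np.abs(s['w'][:,:,2]-76)<4)
    n,l,st,c=cv2.connectedComponentsWithStats(m.astype('uint8'))
    for i in range(1,n):
        if st[i,4]>20: P=s['w'][l==i];print('top pod',U(P.mean(0)).round(1),st[i,4],'r',round(cv2.minEnclosingCircle(P[:,:2].astype('f4'))[1],1))
    return s
E
python3 - <<'E'
from h import *
pods();podt()
plan([((*W(485.8,30),33),93.65,11,.5)])
E
```

```text
pod [278. 145.] 86 U [ 490.5 -285.2] 32.0
pod [301. 158.] 104 U [ 491.2 -146.3] 30.9
tcpU [503.4 154.1] [492.6 185.8  35.5] [ 1.1 -1.1 -0.2] 5.35
top pod [ 485.4 -288. ] 297 r 29.8
top pod [ 485.  -148.7] 306 r 28.8
[-11.4,-1.6,0.2,0,0,-0,0.5],
[-11.4,-1.6,0.2,0,0,-0,0.5],
[-11.4,-1.6,0.2,0,0,-0,0.5],
[-11.3,-1.6,0.2,0,0,-0,0.5],
[-11.4,-1.6,0.2,0,0,-0,0.5],
[-11.3,-1.6,0.3,0,0,-0,0.5],
[-11.4,-1.6,0.2,0,0,-0,0.5],
[-11.3,-1.6,0.3,0,0,-0,0.5],
[-11.4,-1.5,0.2,0,0,-0,0.5],
[-11.3,-1.6,0.3,0.1,0,-0.1,0.5],
[-11.4,-1.5,0.2,0,0,-0,0.5],
-- [482.9  60.9  33. ]
```

>>> send_rows(steps=[[[-11.4,-1.6,0.2,0,0,0,0.5],[-11.4,-1.6,0.2,0,0,0,0.5],[-11.4,-1.6,0.2,0,0,0,0.5],[-11.4,-1.6,0.2,0,0,0,0.5],[-11.4,-1.6,0.2,0,0,0,0.5],[-11.4,-1.6,0.2,0,0,0,0.5],[-11.4,-1.6,0.2,0,0,0,0.5],[-11.4,-1.6,0.2,0,0,0,0.5],[-11.4,-1.6,0.2,0,0,0,0.5],[-11.4,-1.6,0.2,0,0,0,0.5]]])

```text
clock: 6.23
tcp_pos: [482.7, 72.4, 32.1]
ee_rot: [-2.15, -2.291, 0.0]
wrist_force: [-0.2, 2.4, 2.2]
gripper_width: 0.497
grip_force: 1.2
```

>>> send_rows(steps=[[[-11.4,-1.6,0.2,0,0,0,0.5],[-11.5,0,0,0,0,0,0.5],[-11.5,0,0,0,0,0,0.5],[-11.5,0,0,0,0,0,0.5],[-11.5,0,0,0,0,0,0.5],[-11.5,0,0,0,0,0,0.5],[-11.5,0,0,0,0,0,0.5],[-11.5,0,0,0,0,0,0.5],[-10,0,0,0,0,0,0.5],[-10,0,0,0,0,0,0.5]]])

```text
clock: 7.07
tcp_pos: [488.3, -39.2, 31.9]
ee_rot: [-2.15, -2.291, -0.0]
wrist_force: [-0.0, 1.9, 0.7]
gripper_width: 0.498
grip_force: 1.3
```

Run:
```python
from h import *
pods();podt()
```

```text
pod [278. 144.] 84 U [ 492.5 -284.1] 30.8
pod [297. 159.] 45 U [ 505.6 -129.4] 63.0
tcpU [485.1 -71.7] [488.7 -40.7  31.9] [ 0.6 -1.3 -0.8] 7.1167
top pod [ 485.4 -287.9] 309 r 29.6
```

>>> send_rows(steps=[[[-11,0,0,0,0,0,0.5],[-11,0,0,0,0,0,0.5],[-10,0,0,0,0,0,0.5],[-10,0,0,0,0,0,0.5],[-8,0,0,0,0,0,0.5],[-4,0,0,0,0,0,0.5],[0,0,0,0,0,0,0.5],[30,0,0,0,0,0,0.5],[8,0,-30,0,0,0,0.5],[8,0,-35,0,0,0,0.5]]])

```text
clock: 8.0
tcp_pos: [487.3, -44.8, 96.0]
ee_rot: [-2.145, -2.289, 0.004]
wrist_force: [1.2, -0.2, 1.0]
gripper_width: 0.497
grip_force: 0.0
```

>>> send_rows(steps=[[[35,0,-35,0,0,0,0.2],[35,0,0,0,0,0,0.2],[35,0,0,0,0,0,0.2],[35,0,0,0,0,0,0.2],[35,0,0,0,0,0,0.2]]])

```text
clock: 8.42
tcp_pos: [477.7, 124.7, 126.7]
ee_rot: [2.149, 2.291, 0.001]
wrist_force: [0.4, -1.0, -0.2]
gripper_width: 0.803
grip_force: 0.0
```

Run:
```python
from h import *
pods();s=podt()
P=s['w'][205:268,215:248].reshape(-1,3);P=P[(P[:,2]>42)&(P[:,2]<50)];print('block',cv2.minAreaRect(P[:,:2].astype('f4')))
w=s['w'][228:272,375:478].reshape(-1,3);P=w[(w[:,2]>36)&(w[:,2]<48)];u=np.array([U(p) for p in P])
for y in range(-345,-50,10):
    q=u[(u[:,1]>=y)&(u[:,1]<y+10),0];a=q[q<485];b=q[q>485]
    print(y+5,a.mean().round(1) if len(a) else '',b.mean().round(1) if len(b) else '',len(q),end=' | ')
# key head top from both cams
S=snap('scene')
for n,X in(('top',s),('scene',S)):
    q=X['w'].reshape(-1,3);c=X['img'].reshape(-1,3).astype(int).sum(1)
    m=(q[:,0]>540)&(q[:,0]<595)&(q[:,1]>385)&(q[:,1]<425)&(q[:,2]>52)&(q[:,2]<90)
    q=q[m];print(n,len(q),np.percentile(q,[2,50,98],axis=0).round(1).tolist())
for x in (s['img'][205:233,222:244].sum(2),): print(x)
print(np.degrees(0), (s['w'][218,232]))
```

```text
pod [289. 151.] 297 U [ 491.8 -221.1] 95.7
tcpU [484.   98.9] [476.8 129.5 126.6] [-3.2  4.5 -0.7] 8.4667
top pod [ 484.9 -223. ] 955 r 93.6
block ((520.347412109375, 404.8445129394531), (44.97088623046875, 141.6730499267578), 87.88561248779297)
-340 450.6 501.1 5 | -330 441.8 514.9 69 | -320 449.2 521.4 27 | -310 442.1 524.1 13 | -300 442.6 523.8 14 | -290 443.2 524.1 12 | -280 447.8 523.3 17 | -270 455.9 518.0 20 | -260 445.1 522.4 17 | -250 432.8 524.3 17 | -240 443.2 523.7 13 | -230 443.3 524.3 13 | -220 444.0 525.2 12 | -210 449.4 523.5 14 | -200 454.6 518.9 24 | -190 442.7 523.9 14 | -180 443.0 523.7 12 | -170 443.7 524.5 15 | -160 445.7 524.4 12 | -150 446.9 525.3 12 | -140 449.8 523.4 17 | -130 460.9 512.0 23 | -120 442.6 528.7 12 | -110 443.9 530.6 15 | -100 440.4 527.0 17 | -90 438.6 528.0 14 | -80 435.1 532.4 19 | -70 430.7 536.9 15 | -60 430.5  1 | -50   0 | top 58 [[551.4, 399.0, 57.5], [564.1, 401.7, 78.8], [578.7, 409.7, 84.5]]
scene 102 [[553.1, 400.5, 53.5], [568.3, 407.6, 69.6], [580.4, 411.8, 79.2]]
[[371 377 374 372 374 373 373 374 376 373 376 373 370 374 373 369 
[... 1883 characters left out ...]
23]
 [369 359 331 304 289 279 290 296 294 292 291 297 299 294 296 294 285 247
  198 174 189 224]
 [365 353 329 304 289 284 289 293 292 293 297 296 299 297 297 293 284 246
  200 171 188 230]
 [368 356 326 305 291 284 289 291 301 296 298 296 299 302 304 294 280 240
  191 171 192 230]
 [372 352 327 303 290 293 290 291 296 295 289 300 300 304 299 294 284 239
  192 169 197 228]
 [371 356 331 302 289 288 290 294 297 297 294 300 301 299 297 299 285 243
  183 170 206 233]
 [376 355 325 305 292 287 292 292 285 290 293 297 298 305 300 298 286 235
  181 177 208 234]
 [372 353 324 300 284 288 286 288 281 277 283 296 306 300 300 294 277 237
  189 174 199 238]]
0.0 [566.72635783 399.37501806  65.48880468]
```

All three pods are now in single file, spanning u_y −316 to −129, and the mouth is at about −105. Next is the square key.

Run:
```python
from h import *
print(arm.get_state()['tcp_pos'],arm.get_state()['qd'].round(2))
plan([((566,404.5,130),177.9,13,.5),((566,404.5,80),177.9,3,.5),((566,404.5,51),177.9,4,.5)])
```

```text
[477.63361842 124.78867542 126.41357967] [-0.07  0.    0.   -0.01 -0.   -0.03]
[21,8.2,-0.3,0,0,-6.5,0.5],
[19.9,10.6,-0.3,0,0,-6.5,0.5],
[18.6,12.8,-0.3,0,0,-6.5,0.5],
[17.1,14.8,-0.3,0,0,-6.5,0.5],
[15.3,16.6,-0.3,0,0,-6.4,0.5],
[13.3,18.2,-0.3,0,0,-6.5,0.5],
[11.2,19.6,-0.3,-0,0,-6.4,0.5],
[8.9,20.7,-0.2,-0,0,-6.5,0.5],
[6.5,21.6,-0.3,-0,0,-6.4,0.5],
[4.1,22.2,-0.2,-0,0,-6.5,0.5],
[1.5,22.5,-0.3,-0,0,-6.4,0.5],
[-1,22.6,-0.2,-0,0,-6.5,0.5],
[-3.5,22.3,-0.3,-0,0,-6.4,0.5],
-- [566.  404.5 130. ]
[0,-0,16.7,-0,0,-0,0.5],
[0,-0,16.7,-0,0,-0,0.5],
[0,-0,16.6,-0,0,-0,0.5],
-- [566.  404.5  80. ]
[0,-0,7.3,-0,0,-0,0.5],
[0,-0,7.2,-0,0,-0,0.5],
[0,-0,7.3,-0,0,-0,0.5],
[0,-0,7.2,-0,0,-0,0.5],
-- [566.1 404.5  51. ]
```

>>> send_rows(steps=[[[21,8.2,-0.3,0,0,-6.5,0.5],[19.9,10.6,-0.3,0,0,-6.5,0.5],[18.6,12.8,-0.3,0,0,-6.5,0.5],[17.1,14.8,-0.3,0,0,-6.5,0.5],[15.3,16.6,-0.3,0,0,-6.4,0.5],[13.3,18.2,-0.3,0,0,-6.5,0.5],[11.2,19.6,-0.3,0,0,-6.4,0.5],[8.9,20.7,-0.2,0,0,-6.5,0.5],[6.5,21.6,-0.3,0,0,-6.4,0.5],[4.1,22.2,-0.2,0,0,-6.5,0.5]]])

```text
clock: 9.4
tcp_pos: [547.8, 337.5, 129.1]
ee_rot: [0.583, 3.087, -0.001]
wrist_force: [-0.6, -0.7, 0.9]
gripper_width: 0.501
grip_force: 0.0
```

>>> send_rows(steps=[[[1.5,22.5,-0.3,0,0,-6.4,0.5],[-1,22.6,-0.2,0,0,-6.5,0.5],[-3.5,22.3,-0.3,0,0,-6.4,0.5],[0,0,10,0,0,0,0.5],[0,0,10,0,0,0,0.5],[0,0,0,0,0,0,0.5],[0,0,0,0,0,0,0.5],[0,0,0,0,0,0,0.5],[0,0,0,0,0,0,0.5]]])

```text
clock: 10.15
tcp_pos: [568.0, 401.7, 110.7]
ee_rot: [0.066, 3.14, 0.001]
wrist_force: [-0.4, 0.9, 0.1]
gripper_width: 0.496
grip_force: 0.0
```

Run:
```python
from h import *
st=arm.get_state();print(st['tcp_pos'],st['joints'].round(2))
plan([((566,404.5,80),177.9,2,.5),((566,404.5,51),177.9,4,.5)])
s=cams.snapshot('scene');cv2.imwrite('pics/k1.png',cv2.resize(s['img'][150:290,330:470],None,fx=4,fy=4,interpolation=cv2.INTER_CUBIC)[:,:,::-1])
```

```text
[567.98443223 401.70351825 110.73486469] [ 0.45  0.79  1.05 -0.    1.3  -1.08]
[1.1,1.3,15.4,0,0,-0.2,0.5],
[1,1.4,15.3,0,0,-0.1,0.5],
-- [566.  404.5  80. ]
[0,-0,7.3,0,0,-0,0.5],
[0,-0,7.2,0,0,-0,0.5],
[0,-0,7.3,0,0,-0,0.5],
[0,-0,7.2,0,0,-0,0.5],
-- [566.  404.5  51. ]
```

View pics/k1.png

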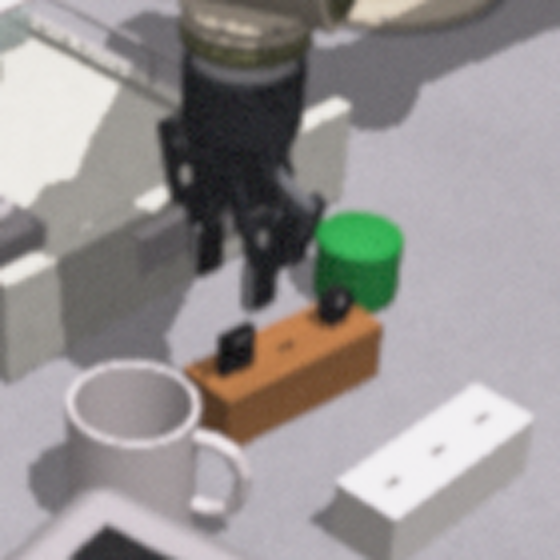

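The fingers, at crop (208,260) and (260,290), straddle the column above the square key head at (237,345). I'll descend and grip.

>>> send_rows(steps=[[[1.1,1.4,15,0,0,-0.2,0.5],[1,1.4,15,0,0,-0.1,0.5],[0,0,10,0,0,0,0.5],[0,0,10,0,0,0,0.5],[0,0,9.5,0,0,0,0.5],[0,0,0,0,0,0,0.5],[0,0,0,0,0,0,0.8],[0,0,0,0,0,0,0.8],[0,0,0,0,0,0,1],[0,0,0,0,0,0,1]]])

```text
clock: 11.03
tcp_pos: [566.1, 405.4, 51.5]
ee_rot: [0.056, 3.139, 0.001]
wrist_force: [0.1, -0.7, 2.6]
gripper_width: 0.11
grip_force: 59.4
```

>>> send_rows(steps=[[[0,0,0,0,0,0,1],[0,0,0,0,0,0,1],[0,0,0,0,0,0,1],[0,0,0,0,0,0,1]]])

```text
clock: 11.37
tcp_pos: [566.1, 405.3, 51.5]
ee_rot: [0.056, 3.139, 0.001]
wrist_force: [0.4, -0.9, 6.6]
gripper_width: 0.105
grip_force: 59.5
```

Run:
```python
from h import *
plan([((566.1,405.3,66),177.9,3,1),((566.1,405.3,150),177.9,6,1),((609.5,199.4,150),93.65,13,1),((609.5,199.4,130),93.65,2,1)])
```

```text
[0,0,-4.8,0,0,0,1],
[0,0,-4.9,0,0,0,1],
[0,0,-4.8,0,0.1,0,1],
-- [566.1 405.3  66. ]
[0,0,-14,0,-0,0,1],
[0,0,-14,0,-0,0,1],
[0,0,-14,0,-0,0,1],
[0,0,-14,0,-0,0,1],
[0,0,-14,0,-0,0,1],
[0,0.1,-14,0,-0,0,1],
-- [566.1 405.3 150. ]
[-3.9,-15.7,-0,0,-0,6.5,1],
[-5.7,-15.2,-0,0,-0,6.5,1],
[-7.3,-14.4,-0,0,-0,6.5,1],
[-8.9,-13.5,-0,0,-0,6.5,1],
[-10.4,-12.4,-0,0,-0,6.5,1],
[-11.7,-11.2,-0,0,-0,6.5,1],
[-12.9,-9.7,-0,0,-0,6.5,1],
[-14,-8.2,-0,0,-0,6.5,1],
[-14.8,-6.6,-0,0,-0,6.5,1],
[-15.4,-4.9,-0,0,-0,6.4,1],
[-15.9,-3.1,-0.1,0,-0,6.5,1],
[-16.2,-1.3,-0,0,-0,6.4,1],
[-16.2,0.4,-0.1,0,-0,6.5,1],
-- [609.5 199.3 150. ]
[0,0,10,-0,-0,-0,1],
[0,0,10,-0,-0,-0,1],
-- [609.5 199.4 130. ]
```

>>> send_rows(steps=[[[0,0,-5,0,0,0,1],[0,0,-5,0,0,0,1],[0,0,-6,0,0,0,1],[0,0,-13,0,0,0,1],[0,0,-14,0,0,0,1],[0,0,-14,0,0,0,1],[0,0,-14,0,0,0,1],[0,0,-14,0,0,0,1],[0,0,-14,0,0,0,1]]])

```text
clock: 12.12
tcp_pos: [565.6, 405.2, 151.3]
ee_rot: [0.056, 3.14, 0.001]
wrist_force: [0.0, -1.2, -0.4]
gripper_width: 0.102
grip_force: 58.9
```

>>> send_rows(steps=[[[-3.9,-15.7,0,0,0,6.5,1],[-5.7,-15.2,0,0,0,6.5,1],[-7.3,-14.4,0,0,0,6.5,1],[-8.9,-13.5,0,0,0,6.5,1],[-10.4,-12.4,0,0,0,6.5,1],[-11.7,-11.2,0,0,0,6.5,1],[-12.9,-9.7,0,0,0,6.5,1],[-14,-8.2,0,0,0,6.5,1],[-14.8,-6.6,0,0,0,6.5,1],[-15.4,-4.9,0,0,0,6.4,1]]])

```text
clock: 12.95
tcp_pos: [599.2, 246.1, 150.6]
ee_rot: [1.74, 2.615, 0.001]
wrist_force: [-0.1, 0.1, -0.1]
gripper_width: 0.104
grip_force: 58.8
```

>>> send_rows(steps=[[[-15.9,-3.1,0,0,0,6.5,1],[-16.2,-1.3,0,0,0,6.4,1],[-16.2,0.4,0,0,0,6.5,1],[0,0,10,0,0,0,1],[0,0,10,0,0,0,1],[0,0,0,0,0,0,1],[0,0,0,0,0,0,1],[0,0,0,0,0,0,1]]])

```text
clock: 13.62
tcp_pos: [608.8, 200.0, 129.5]
ee_rot: [-2.147, -2.293, -0.0]
wrist_force: [-0.3, -0.9, 0.0]
gripper_width: 0.109
grip_force: 58.8
```

Run:
```python
from h import *
st=arm.get_state();print(st['tcp_pos'],st['wrist_force'],st['gripper_width'],st['joints'].round(2))
plan([((609.5,199.4,125),93.65,2,1)])
s=cams.snapshot('scene');cv2.imwrite('pics/k2.png',cv2.resize(s['img'][160:240,280:390],None,fx=7,fy=7,interpolation=cv2.INTER_CUBIC)[:,:,::-1])
```

```text
[608.78265301 200.01147343 129.54705222] [-0.32487229 -0.87967537  0.04386502] 0.10939814131156496 [0.13 0.65 1.25 0.   1.24 0.07]
[-0.3,0.3,2.3,-0,-0,0.1,1],
[-0.4,0.4,2.2,-0,-0,0,1],
-- [609.5 199.4 125. ]
```

View pics/k2.png

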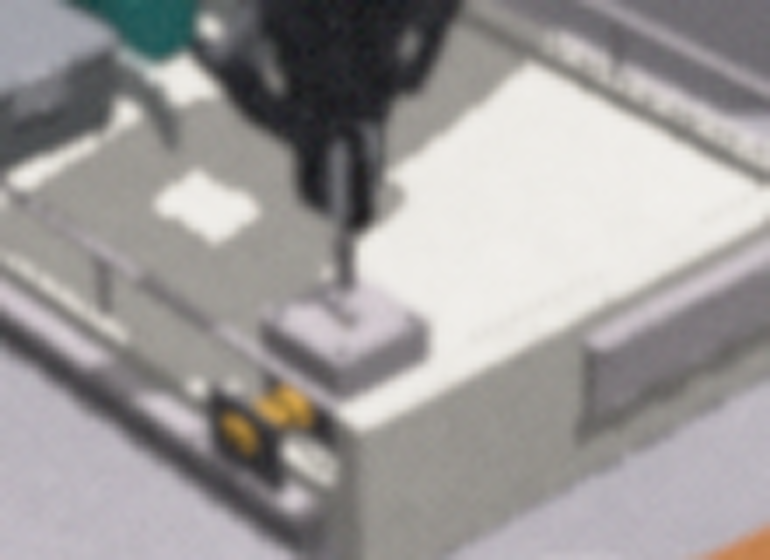

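The key tip, at crop (345,295), hangs right over the slot at (345,312). I'll correct by under 1 mm and go in gently.

>>> send_rows(steps=[[[-0.3,0.4,2.5,0,0,0,1],[-0.4,0.3,2.5,0,0,0,1],[0,0,2,0,0,0,1],[0,0,2,0,0,0,1],[0,0,2,0,0,0,1],[0,0,2,0,0,0,1],[0,0,2,0,0,0,1],[0,0,0,0,0,0,1]]])

```text
clock: 14.33
tcp_pos: [609.4, 198.5, 113.9]
ee_rot: [-2.149, -2.29, 0.002]
wrist_force: [-1.8, -0.2, -0.5]
gripper_width: 0.108
grip_force: 58.9
```

>>> send_rows(steps=[[[0,0,1.5,0,0,0,1],[0,0,1.5,0,0,0,1],[0,0,1.5,0,0,0,1],[0,0,1.5,0,0,0,1],[0,0,1.5,0,0,0,1],[0,0,0,0,0,0,1]]])

```text
clock: 14.83
tcp_pos: [609.4, 198.5, 106.5]
ee_rot: [-2.149, -2.291, 0.001]
wrist_force: [-3.6, -0.5, -0.2]
gripper_width: 0.101
grip_force: 58.9
```

>>> send_rows(steps=[[[0,-0.5,1.5,0,0,0,1],[0,-0.3,1.5,0,0,0,1],[0,0,1.5,0,0,0,1],[0,0,1.5,0,0,0,1],[0,0,1.5,0,0,0,1],[0,0,0,0,0,0,1]]])

```text
clock: 15.33
tcp_pos: [609.1, 198.3, 99.1]
ee_rot: [2.149, 2.291, 0.0]
wrist_force: [-0.5, -1.2, 0.5]
gripper_width: 0.107
grip_force: 58.8
```

>>> send_rows(steps=[[[0,0,1.5,0,0,0,1],[0,0,1.5,0,0,0,1],[0,0,1.5,0,0,0,1],[0,0,1.5,0,0,0,1],[0,0,1.5,0,0,0,1],[0,0,0,0,0,0,1]]])

```text
clock: 15.83
tcp_pos: [609.0, 197.9, 91.4]
ee_rot: [2.149, 2.29, -0.001]
wrist_force: [0.8, -4.8, -2.2]
gripper_width: 0.107
grip_force: 58.6
```

>>> send_rows(steps=[[[-0.5,0,1.5,0,0,0,1],[0,0,1.5,0,0,0,1],[0,0,1.5,0,0,0,1],[0,0,1.5,0,0,0,1],[0,0,1,0,0,0,1],[0,0,0,0,0,0,1]]])

```text
clock: 16.33
tcp_pos: [609.2, 197.8, 85.3]
ee_rot: [2.149, 2.29, 0.001]
wrist_force: [-1.0, -4.4, 3.1]
gripper_width: 0.101
grip_force: 59.4
```

>>> send_rows(steps=[[[0,0,1,0,0,0,1],[0,0,1,0,0,0,1],[0,0,1,0,0,0,1],[0,0,1,0,0,0,1],[0,0,0,0,0,0,1],[0,0,0,0,0,0,1]]])

```text
clock: 16.83
tcp_pos: [609.3, 197.8, 82.4]
ee_rot: [2.149, 2.29, 0.001]
wrist_force: [-4.1, -7.1, 12.4]
gripper_width: 0.105
grip_force: 60.8
```

Run:
```python
from h import *
s=cams.snapshot('scene');cv2.imwrite('pics/k3.png',cv2.resize(s['img'][160:240,280:390],None,fx=7,fy=7,interpolation=cv2.INTER_CUBIC)[:,:,::-1])
```

```text
(no output)
```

View pics/k3.png

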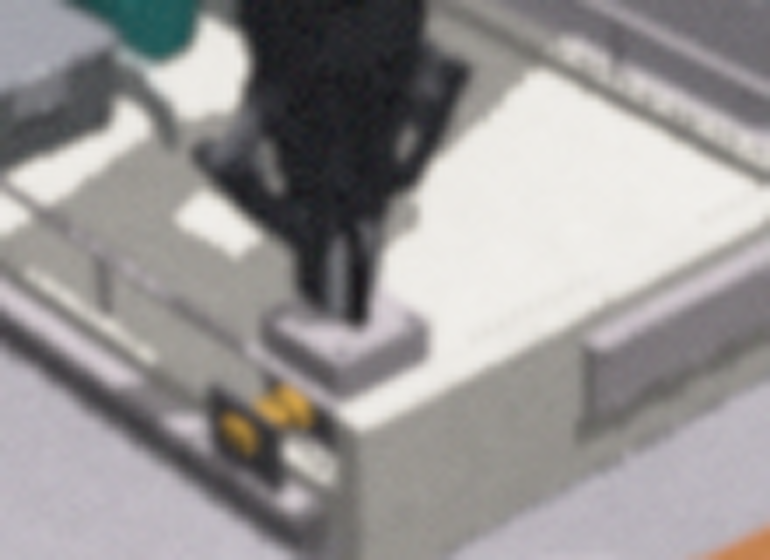

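The head sits on the plate at crop (345,320), and the TCP height matches the predicted home. I'll press and rock it slightly to confirm.

>>> send_rows(steps=[[[-0.3,-0.3,1,0,1.5,0,1],[0,0,0.5,0,-3,0,1],[0,0,0,0,1.5,0,1],[0,0,0,0,0,0,1]]])

```text
clock: 17.22
tcp_pos: [609.5, 198.4, 82.2]
ee_rot: [2.149, 2.291, 0.006]
wrist_force: [-5.8, -1.6, 19.4]
gripper_width: 0.108
grip_force: 62.1
```

>>> send_rows(steps=[[[0,0,0,0,0,5,1],[0,0,0,0,0,5,1],[0,0,0,0,0,5,1],[0,0,0,0,0,5,1],[0,0,0,0,0,5,1]]])

```text
clock: 17.63
tcp_pos: [608.5, 198.2, 82.3]
ee_rot: [-2.598, -1.767, -0.001]
wrist_force: [-11.9, -4.1, 24.0]
gripper_width: 0.108
grip_force: 62.7
```

```bash
python3 -c "
from h import *
s=arm.get_state();print(s['moment'],s['wrist_force'],s['tcp_pos'],s['joints'])"
```

```text
[-0.74131391  2.23333275  0.11795579] [-11.91251673  -4.07440182  23.98122295] [608.51000894 198.21453096  82.2536431 ] [1.31973946e-01 7.00660778e-01 1.29461765e+00 5.00157902e-04
 1.14563973e+00 5.08007446e-01]
```

>>> send_rows(steps=[[[-0.8,-1,-0.3,0,0,6,1],[0,0,0,0,0,6,1],[0,0,0,0,0,6,1],[0,0,0,0,0,6,1],[0,0,0,0,0,6,1],[0,0,0,0,0,0,1]]])

```text
clock: 18.13
tcp_pos: [606.9, 198.8, 82.3]
ee_rot: [-2.965, -1.032, -0.001]
wrist_force: [-11.9, 0.1, 22.9]
gripper_width: 0.104
grip_force: 62.3
```

>>> send_rows(steps=[[[-1.2,-0.9,0,0,0,6,1],[0,0,0,0,0,6,1],[0,0,0,0,0,6,1],[0,0,0,0,0,0,1]]])

```text
clock: 18.47
tcp_pos: [606.2, 199.3, 82.3]
ee_rot: [-3.089, -0.555, -0.005]
wrist_force: [-6.6, 3.5, 18.9]
gripper_width: 0.103
grip_force: 61.9
```

```bash
python3 -c "
from h import *
s=arm.get_state();print(s['moment'],s['wrist_force'],s['tcp_pos'],s['joints'])
R=Ro.from_rotvec(s['ee_rot']);print(R.as_matrix().round(3))
c=cams.snapshot('scene');cv2.imwrite('pics/k4.png',cv2.resize(c['img'][160:240,280:390],None,fx=7,fy=7,interpolation=cv2.INTER_CUBIC)[:,:,::-1])"
```

```text
[ 0.66845208  1.38645443 -0.00635306] [-6.57598487  3.4992224  18.93721079] [606.17179891 199.30932475  82.31093681] [0.13310862 0.69541589 1.30398227 0.0034394  1.13938036 1.34707778]
[[ 0.938  0.348  0.002]
 [ 0.348 -0.938  0.003]
 [ 0.003 -0.002 -1.   ]]
```

View pics/k4.png

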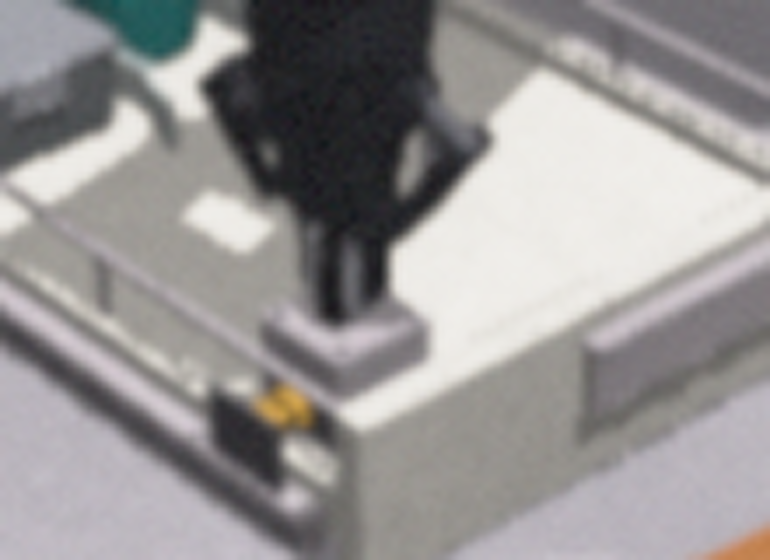

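The strike at crop (240,430) shows that the bolt is drawing back. I'll finish the turn.

>>> send_rows(steps=[[[-0.4,-0.6,0,0,0,6.5,1],[0,0,0,0,0,6.5,1],[0,0,0,0,0,6,1],[0,0,0,0,0,0,1],[0,0,0,0,0,0,1],[0,0,0,0,0,0,1],[0,0,0,0,0,0,1]]])

```text
clock: 19.1
tcp_pos: [605.8, 200.0, 82.3]
ee_rot: [-3.137, -0.046, -0.005]
wrist_force: [-4.5, 5.9, 17.6]
gripper_width: 0.105
grip_force: 61.7
```

```bash
python3 -c "
from h import *
s=arm.get_state();print(s['moment'],s['wrist_force'],s['tcp_pos'],s['joints'],s['clock'])
R=Ro.from_rotvec(s['ee_rot']).as_matrix();print(np.degrees(np.arctan2(R[1,0],R[0,0])),R[:,2])
podt();pods()
c=cams.snapshot('scene');cv2.imwrite('pics/k5.png',cv2.resize(c['img'][120:240,250:390],None,fx=5,fy=5,interpolation=cv2.INTER_CUBIC)[:,:,::-1])"
```

```text
[0.99955884 1.10474971 0.03386973] [-4.52416542  5.93025614 17.57743599] [605.84703591 200.04628815  82.30062884] [0.13410824 0.69474141 1.30523943 0.00407477 1.13786727 1.67399961] 19.1
1.6727843232835222 [ 0.00321947  0.0041667  -0.99998614]
top pod [ 484.6 -191. ] 656 r 63.2
top pod [ 485.5 -287.6] 303 r 29.9
pod [289. 151.] 285 U [ 489.8 -218.1] 95.8
tcpU [617.4 161. ] [605.9 200.   82.3] [-4.6  5.5 17.8] 19.2
```

View pics/k5.png

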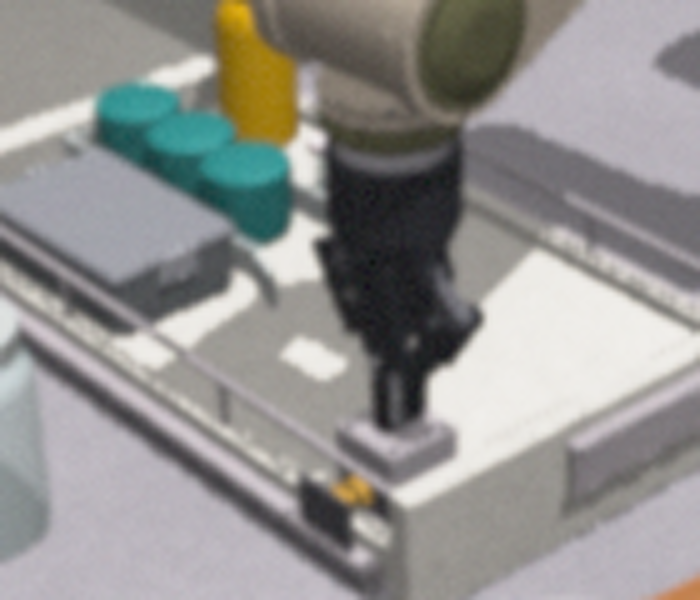

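All three pods are in file between the rails, the bolt is drawn and the key is home, held turned by 92°. I'm handing in.

```bash
python3 -c "
from rig import ticket
print(ticket.sign_off())"
```

```text
the job is handed in; nothing more can be done
None
```

I've handed the job in, though no verdict was returned: by my measurements all three pods stand in single file between the rails, and the square key is fully home, turned 92° clockwise with the bolt drawn, and still gripped, at about 19 s of the 69 s allowed.

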